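# Test the igniter, refit the gas tap knob and hold it pressed in

### The arm

A 7-joint arm with a two-finger parallel gripper is mounted at the origin on the work surface. World frame = base frame: x ahead of the robot, y to its left, z up, the work surface at z = 0. Lengths are in m, angles in rad, forces in N, time in s.
With the tool pointing down it reaches from about 0.425 to 0.875 m from the base axis. Payload 4.7 kg.
Tool frame: the origin (TCP) lies at the very end of the fingers, on their centre line; the grasp point (between the pads) lies 19 mm behind it; y points along the fingers, x is the direction in which the jaws open and shut, and the axes are right-handed (so a half turn about y gives the same grasp; the last joint's range is limited). The gripper opens to 85 mm and grips with 20 to 120 N. Pads are 22 mm wide; open, the fingers measure 114 mm over their backs; the gripper's body (76 mm by 85 mm) begins 54 mm behind the grasp point. The pads swing forward as they close: fully open they stand 13 mm farther back than shut.
Start: joints at [-1.271, 0.321, -0.07, 1.45, 0.023, 1.371, -0.057], TCP at [0.183, 0.624, 0.231] pointing down, gripper open.
Joint ranges: [-2.86, 2.86], [-0.3, 2.09], [-1.38, 1.24], [0.06, 2.45], [-1.56, 4.7], [0.09, 2.05], [-2.69, 2.69]. Speed limits (rad/s): [2.57, 2.57, 3.14, 3.14, 3.14, 3.14, 3.14].

### API

Orientations are given as a rotation vector (axis times angle).
In Python, from workcell import ctrl, viewer gives the robot as it stands.
- The arm moves only by the shell command python3 -m creep 'ROWS'. ROWS is JSON, a list that holds one entry, the list of rows, each a list of 7 numbers: the turn, a rotation vector about the world's x, y, z in degrees, then the shift along the world's x, y, z in mm, then the gripper's target within -1 to 1 (fully open at 1, half-way at 0, shut at -1). In form: [[[rx, ry, rz, x, y, z, grip], ...]]. A call has 1 to 8 rows; each row shifts and turns the pose as measured when the row begins; what a row does not reach is not made up. A row lasts 1/10 s, in which the tool goes at most 50 mm and 8.59 degrees, less where a joint would pass 70% of its speed; a pose out of reach is approached as far as the arm can. A call with a gripper value outside its range is refused whole. The fingers move at their own pace and stop on an object; the grip force is fixed at half the most. Time passes only in rows, so rows that do not move let the fingers close. It gives the time, the measured TCP pose, the force and the opening at its end, in the units of the state.
- ctrl.get_obs(): the state, without advancing time (a new reading comes with each control period).
- viewer.camera(name): name is "side" or "top" or "wrist"; returns a dict with "frame" (420x560x3 uint8, red, green, blue), "intrinsics" (3x3 intrinsics, pixels), "R" (3x3) and "t" (3): a world point X has camera coordinates R X + t; the wrist camera has in their place "tool_from_camera" (4x4, takes a point from camera to tool coordinates, whose origin is the TCP and whose axes are the tool frame's). Camera axes: x right, y down, z forward; pixel columns grow to the right and rows downward; lengths in m; the calibration is good to about 2 mm. A picture is of the moment at which its call begins: read the wrist's pose just before it. There is no depth.
- ctrl.job_done(): hands the job in, once; it reports no verdict.
The state is a dict: "time": time; "q": joint angles; "joint_velocities": joint speeds; "joint_torque": joint torques, N m; "eef_pos": TCP position; "orientation": TCP orientation; "wrist_force": force on the tool from outside, world axes, zero at the start; "wrist_torque": the same for the moment, N m; "opening": opening from 0.0 (shut) to 1.0 (fully open).
Only numpy, scipy, OpenCV 4.12 (cv2) and the standard library are available. Lean on these libraries where they do the work, as an engineer would, in place of code of your own. Each camera call takes 0.05 s, during which the arm holds its last target. There are 200 camera calls.

### The job

The small gas hob on the shop's tasting counter has been cleaned and its control knob is still off. Before there can be any gas, try the igniter: push its button right down to its stop and let it spring back; only then pick up the knob, turn it so that its flat matches the flat of the bare tap spindle, push it fully home on the spindle and press it on down until the spindle is at its stop. Finish while still holding the knob pressed right in, as for lighting the burner, and leave everything else on the counter where it stands.

Things in the scene. Friction and masses are not known exactly. Their poses are not given: they have to be found in the camera images.
- hob: Fixed single-burner gas hob: 340 (x) x 280 (y) mm steel deck, its top 75 mm above the counter. Origin on the counter under the deck's centre; x from the controls to the burner, z up. A 200 mm square pan support, its top 35 mm above the deck, is centred 50 mm along +x. On the front strip, 125 mm along -x, stand the igniter button (y = +65 mm) and the bare tap spindle (y = -65 mm).
- igniter_top (a point): Centre of the top face of the igniter's spring button: grey upright plunger, 18 mm diameter, rising 14 mm above the deck out of a black bezel (29 mm diameter, 4 mm high). Moves with the button.
- igniter (a joint): Travel of the igniter button, m: 0 = up, 0.008 = down at its stop. Spring: about 1.5 N to start it, 5 N at the stop; springs back when let go.
- spindle_tip (a point): Top centre of the bare brass tap spindle: upright D-shaft, 12 mm diameter, 7.5 mm over the flat (1.5 mm from the axis), tip chamfered, 25 mm above the deck. This point's x axis points squarely out of the flat, towards the burner and the printed 'off' dot 33 mm from the axis (a widening printed arc marks the flame); z up. It does not turn, and moves down as the spindle is pressed.
- tap_spindle (a joint): Travel of the tap spindle into the hob, m: 0 = out, 0.007 = pressed in at its stop. Spring: 2.5 N to start it, 6 N at the stop; comes out again when let go.
- knob: Loose black control knob, about 50 g, lying right way up on the counter, left or right of the hob. Round skirt 50 mm diameter, 17 mm high, with an upright bar grip on it 14 mm wide (y), 48 mm long (x), from 17 to 37 mm above the underside; the bar's pointed end with a white line is the pointer. Origin at the underside's centre; z up, x along the bar towards the pointer.
- knob_seat (a point): Centre of the inner end of the knob's D-bore, 14 mm above the underside: meets the spindle's tip when fully home. Bore 13 mm diameter, flat 2 mm from the axis on the pointer's side, mouth flared by about 2 mm over the first 2.5 mm. Knob and spindle x axes point the same way when it fits. Fully home the underside is 11 mm above the deck, 4 mm with the spindle at its stop.
- knob_pointer (a point): The pointer's end on the knob's bar grip, 24.5 mm along the knob's x from its axis, 30 mm above its underside. It points at the hob's printed dot when the knob fits.
- jar_lid: Loose steel jar lid, plain flat disc 62 mm diameter, 13 mm high; to be left alone. Origin under its centre.
- jar: Glass jar of preserves, 68 mm diameter, 100 mm high; to be left alone. Origin under its centre.
- sauce_bottle: Dark sauce bottle, 64 mm diameter, 210 mm high; to be left alone. Origin under its centre.
- tea_tin: Steel tea tin, 76 mm diameter, 110 mm high; to be left alone. Origin under its centre.
- bowl: Terracotta bowl, 140 mm diameter, 50 mm high; to be left alone. Origin under its centre.
- brush: Cleaning brush lying at the back right, 140 mm long along its x; to be left alone.
There are look-alikes about, which are no part of the job. Of the things like the knob, leave any that is purple; of the rest the larger one is meant.

How it is judged:
On the way, in this order (a step that is already met when the one before it is completed fails the run):
1. the igniter button is pushed down to its stop (value of joint igniter above 0.0068 m), for 0.1 s.
2. the igniter button is let up again (value of joint igniter below 0.001 m), for 0.1 s.
3. the knob is picked up (height (world z) of knob above 0.04 m and contact force between the fingers and knob above 0.3 N), for 0.2 s.
4. the knob is fully home on the spindle, flat to flat (distance between knob_seat and spindle_tip below 0.004 m and angle between the x axis of knob and the x axis of spindle_tip, either way round below 0.35 rad and x of knob_pointer in the frame of spindle_tip above 0.018 m and angle between knob's own z axis and vertical below 0.15 rad), for 0.1 s.
At the end, for the whole second after the job is handed in: The knob is fully home on the spindle (bore end within 4 mm of the spindle's tip, upright, pointer towards the dot), the spindle is pressed in by more than 5.5 of its 7 mm, the igniter button is up, and the gripper is still on the knob with more than 2 N, at rest, through the last second (all of step 4 and value of joint tap_spindle above 0.0055 m and value of joint igniter below 0.001 m and contact force between the fingers and knob above 2 N and linear speed of knob below 0.02 m/s); the arm keeps its last pose, push and grip.
It fails at once if one of the other things on the counter is shifted by more than 25 mm (distance of any of jar_lid, jar, sauce_bottle, tea_tin, bowl, brush from where it was at the start of the episode above 0.025 m).
It also fails if it takes over 48 s, if anything falls off the work surface, if the arm or the gripper's body presses on something with over 40 N, if the wrist force passes 120 N, or if a joint passes its speed limit or range.

## Working session

There is one attempt and no reset: what is moved stays moved. The work goes in short steps, Python scripts to look and compute and a shell command to move; the robot and the scene stay as the last step left them, time stands still between calls to the robot, and variables do not carry over. Pictures are saved under pics/ and viewed, about 8 in all and at most 12, crops included, and the job is handed in when it is done.

```bash
mkdir -p pics
cat > h.py <<'E'
from workcell import ctrl, viewer
import numpy as np, cv2
from scipy.spatial.transform import Rotation as Ro
def st():
    o=ctrl.get_obs(); return o
def grab(name,fn):
    o=ctrl.get_obs(); c=viewer.camera(name)
    f=np.array(c["frame"]); cv2.imwrite(f"pics/{fn}.png",cv2.cvtColor(f,cv2.COLOR_RGB2BGR))
    K=np.array(c["intrinsics"])
    if name=="wrist":
        T=np.array(c["tool_from_camera"]); Rt=Ro.from_rotvec(o["orientation"]).as_matrix()
        Rw=Rt@T[:3,:3]; C=Rt@T[:3,3]+np.array(o["eef_pos"])
    else:
        R=np.array(c["R"]); Rw=R.T; C=-R.T@np.array(c["t"])
    np.savez(f"pics/{fn}.npz",K=K,Rw=Rw,C=C,f=f)
    return f,K,Rw,C
def load(fn):
    d=np.load(f"pics/{fn}.npz"); return d["f"],d["K"],d["Rw"],d["C"]
def ray(cam,uv,z):
    f,K,Rw,C=cam; d=Rw@np.linalg.solve(K,[uv[0],uv[1],1]); return C+d*(z-C[2])/d[2]
def proj(cam,X):
    f,K,Rw,C=cam; p=K@(Rw.T@(np.array(X)-C)); return p[:2]/p[2]
E
python3 - <<'E'
from h import *
o=st(); print({k:np.round(v,3) for k,v in o.items()})
a=grab("top","top0"); b=grab("side","side0"); w=grab("wrist","wr0")
for c in (a,b,w): print(c[1].round(1).tolist(),c[2].round(3).tolist(),c[3].round(3))
E
```

```text
{'time': np.float64(0.0), 'q': array([-1.271,  0.322, -0.07 ,  1.452,  0.023,  1.371, -0.057]), 'joint_velocities': array([ 0.   , -0.002,  0.   , -0.   , -0.002, -0.001,  0.002]), 'joint_torque': array([-1.0000e-03, -4.9357e+01, -3.8200e-01, -3.1434e+01,  1.3000e-02,
        1.1000e-02,  0.0000e+00]), 'eef_pos': array([0.183, 0.623, 0.23 ]), 'orientation': array([-1.332, -0.995,  0.998]), 'wrist_force': array([ 0.02 , -0.235,  0.223]), 'wrist_torque': array([-0.01 , -0.013, -0.023]), 'opening': np.float64(1.005)}
[[490.6, 0.0, 281.2], [0.0, 490.6, 205.4], [0.0, 0.0, 1.0]] [[-0.013, -0.987, 0.158], [-1.0, 0.016, 0.019], [-0.021, -0.158, -0.987]] [0.271 0.056 1.439]
[[398.9, 0.0, 282.1], [0.0, 398.9, 210.2], [0.0, 0.0, 1.0]] [[-0.99, -0.077, 0.122], [-0.144, 0.498, -0.855], [0.005, -0.864, -0.504]] [0.363 1.112 0.705]
[[378.0, 0.0, 280.8], [0.0, 378.0, 213.5], [0.0, 0.0, 1.0]] [[0.281, 0.912, 0.299], [0.96, -0.267, -0.089], [-0.001, 0.311, -0.95]] [0.106 0.646 0.372]
```

View pics/top0.png

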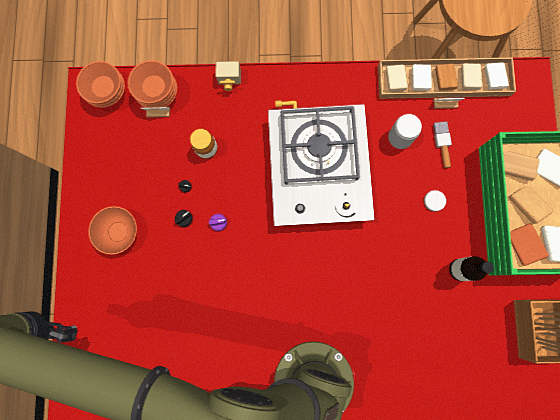

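View pics/side0.png

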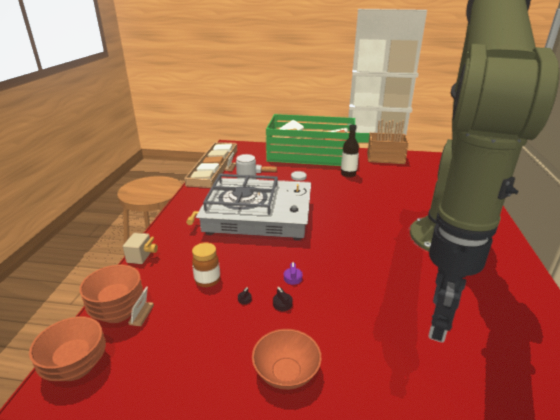

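The top view shows three knob-like things: large black (184,218), small black (185,186) and purple (218,222). The larger non-purple one at (184,218) fits. The igniter is at about (300,208), the spindle at (346,206), and the jar at (203,143). The side view agrees: large black at (283,298), small at (245,296), purple at (293,274).

Run:
```python
from h import *
a=load("top0"); f=a[0]
big=cv2.resize(f[170:250,150:390],None,fx=3.3,fy=3.3,interpolation=cv2.INTER_CUBIC)
cv2.imwrite("pics/crop1.png",cv2.cvtColor(big,cv2.COLOR_RGB2BGR))
g=f.max(axis=2)
hsv=cv2.cvtColor(f,cv2.COLOR_RGB2HSV)
m=(g<80).astype(np.uint8)
n,l,s,c=cv2.connectedComponentsWithStats(m)
for i in range(1,n):
    x,y=c[i]
    if s[i,4]>15 and 160<x<370 and 170<y<240: print("dark",c[i].round(1),s[i], ray(a,c[i],0.015).round(4), "z.085",ray(a,c[i],0.085).round(4))
# deck: white
m=((hsv[...,1]<70)&(hsv[...,2]>120)).astype(np.uint8); m[:, :250]=0; m[:,385:]=0; m[:95]=0; m[235:]=0
cs,_=cv2.findContours(m,cv2.RETR_EXTERNAL,cv2.CHAIN_APPROX_SIMPLE); k=max(cs,key=cv2.contourArea)
r=cv2.minAreaRect(k); print(r); p=cv2.boxPoints(r); print([ray(a,q,.075).round(4).tolist() for q in p])
```

```text
dark [184.4 185.9] [179 180  12  13 109] [0.5624 0.3706 0.015 ] z.085 [0.5481 0.3551 0.085 ]
dark [345.3 205.2] [343 202   7   7  22] [ 0.4968 -0.1044  0.015 ] z.085 [ 0.4857 -0.0965  0.085 ]
dark [299.6 208.7] [295 204  10   9  37] [0.4886 0.0298 0.015 ] z.085 [0.4779 0.0311 0.085 ]
dark [183.  218.5] [175 210  17  17 214] [0.465  0.3729 0.015 ] z.085 [0.4554 0.3573 0.085 ]
((320.2313232421875, 164.74021911621094), (115.95025634765625, 100.23750305175781), 86.68222045898438)
[[0.772, 0.1207, 0.075], [0.7837, -0.1699, 0.075], [0.4451, -0.175, 0.075], [0.433, 0.1046, 0.075]]
```

View pics/crop1.png

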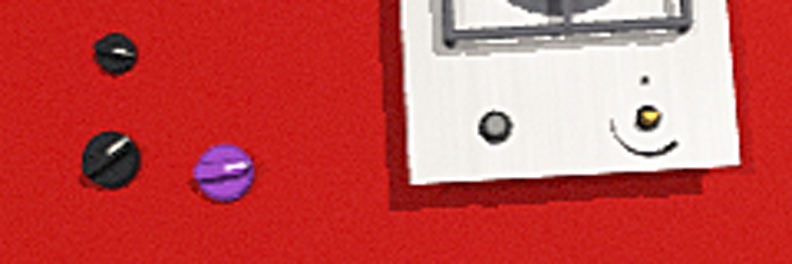

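The crop confirms it. The large black knob at (184,218) is about 50 mm across, with its pointer up and to the right, so a yaw of about -60°. The purple one is similar in size and excluded, and the small black one is smaller. The hob's dot lies above the spindle, towards the burner. I'll move to the igniter first, shutting the gripper on the way.

```bash
python3 - <<'E'
from h import *
o=st(); print(Ro.from_rotvec(o["orientation"]).as_matrix().round(3))
E
python3 -m creep '[[[0,0,0,40,-30,0,-1],[0,0,0,40,-30,0,-1],[0,0,0,40,-30,0,-1],[0,0,0,40,-30,0,-1],[0,0,0,35,-35,0,-1],[0,0,0,20,-45,0,-1],[0,0,0,20,-45,0,-1],[0,0,0,10,-45,0,-1]]]'
```

```text
[[ 0.282 -0.    -0.959]
 [ 0.959 -0.001  0.282]
 [-0.001 -1.    -0.   ]]
time: 0.95
eef_pos: [0.4245, 0.3308, 0.226]
orientation: [-1.323, -1.002, 1.014]
wrist_force: [1.2, -0.8, 0.5]
opening: 0.005
```

```bash
python3 -m creep '[[[0,0,4,8,-45,0,-1],[0,0,4,8,-45,0,-1],[0,0,4,8,-45,0,-1],[0,0,4,8,-45,0,-1],[0,0,4,8,-45,0,-1],[0,0,0,5,-40,0,-1],[0,0,0,5,-30,0,-1],[0,0,0,0,0,0,-1]]]'
python3 - <<'E'
from h import *
o=st(); print(o["eef_pos"].round(4),Ro.from_rotvec(o["orientation"]).as_matrix().round(3).tolist(),o["q"].round(2))
grab("wrist","wr1")
E
```

```text
time: 1.75
eef_pos: [0.4747, 0.0139, 0.225]
orientation: [-1.17, -1.262, 1.275]
wrist_force: [-0.2, -0.2, 0.1]
opening: 0.004
[0.4747 0.0139 0.225 ] [[-0.081, -0.005, -0.997], [0.997, -0.006, -0.081], [-0.005, -1.0, 0.005]] [-0.54 -0.06  0.44  1.89  0.03  1.32  1.54]
```

View pics/wr1.png

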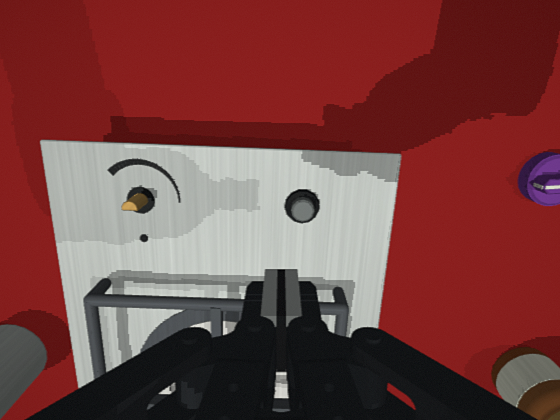

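The wrist view is seen from the robot's side, upside down: button top at about (302,209), spindle tip at about (130,207), dot at (144,238), finger tips at about (281,272).

Run:
```python
from h import *
a=load("wr1"); f=a[0]; hsv=cv2.cvtColor(f,cv2.COLOR_RGB2HSV); 
def comps(m,box,lab,z,mn=8):
    x0,y0,x1,y1=box; mm=np.zeros(m.shape,np.uint8); mm[y0:y1,x0:x1]=m[y0:y1,x0:x1]
    n,l,s,c=cv2.connectedComponentsWithStats(mm)
    for i in range(1,n):
        if s[i,4]>=mn: print(lab,c[i].round(1),s[i].tolist(),ray(a,c[i],z).round(4))
v=hsv[...,2]
comps((v>70)&(v<150),(280,185,325,230),"btn",.089,100)
comps(v<60,(270,180,335,235),"bezel",.079,50)
comps((v<60),(130,228,158,248),"dot",.075)
comps((hsv[...,1]>90)&(v>90),(105,180,165,220),"brass",.1)
comps((v<60),(105,180,165,220),"spbase",.079)
w=cv2.inRange(v,120,255)*0
# deck edges
m=((hsv[...,1]<60)&(v>90)).astype(np.uint8)
for q in [(41,141),(400,153)]: print("corner",ray(a,q,.075).round(4))
print("tcp px",proj(a,st()["eef_pos"]))
big=cv2.resize(f[180:250,95:335],None,fx=3.3,fy=3.3,interpolation=cv2.INTER_CUBIC)
cv2.imwrite("pics/crop2.png",cv2.cvtColor(big,cv2.COLOR_RGB2BGR))
```

```text
btn [302.2 210. ] [291, 200, 23, 21, 381] [0.481  0.0308 0.089 ]
bezel [301.4 201.7] [285, 190, 34, 33, 472] [0.4773 0.0303 0.079 ]
dot [143.8 237.8] [141, 235, 7, 7, 38] [ 0.5203 -0.0968  0.075 ]
brass [136.  196.1] [130, 193, 13, 7, 40] [ 0.4771 -0.0926  0.1   ]
brass [129.4 205.8] [122, 200, 16, 11, 121] [ 0.485  -0.0978  0.1   ]
spbase [143.1 198.1] [128, 187, 26, 26, 290] [ 0.4847 -0.095   0.079 ]
corner [ 0.4467 -0.1734  0.075 ]
corner [0.4331 0.1026 0.075 ]
tcp px [285.22624098 288.28115754]
```

View pics/crop2.png

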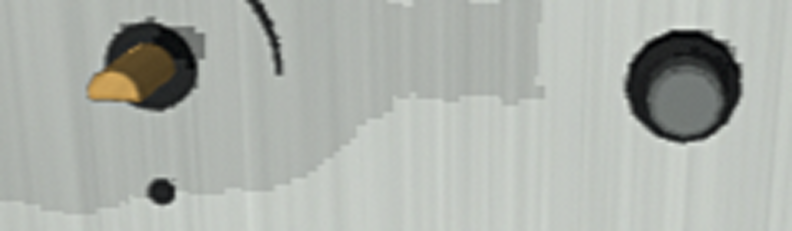

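Spindle axis is at about (0.4873, -0.0987) with a yaw of about 2.8°; the dot, the igniter offset and the D face all agree. The button is at (0.481, 0.031). Pressing now.

```bash
python3 -m creep '[[[0,0,0,6,17,-35,-1],[0,0,0,0,0,-40,-1],[0,0,0,0,0,-35,-1],[0,0,0,0,0,-12,-1],[0,0,0,0,0,0,-1]]]'; python3 -c "
from h import *; print(st()['eef_pos'].round(4))"
```

```text
time: 2.3
eef_pos: [0.4807, 0.04, 0.1006]
orientation: [-1.165, -1.274, 1.276]
wrist_force: [0.1, -0.1, 0.6]
opening: 0.001
[0.4807 0.04   0.1006]
```

```bash
python3 -m creep '[[[0,0,0,0,-9,-4,-1],[0,0,0,0,0,-8,-1],[0,0,0,0,0,-5,-1],[0,0,0,0,0,-3,-1]]]'; python3 -c "
from h import *; print(st()['eef_pos'].round(4))"
```

```text
time: 2.7
eef_pos: [0.4838, 0.0319, 0.0841]
orientation: [-1.167, -1.281, 1.272]
wrist_force: [-2.9, -0.9, 3.7]
opening: 0.002
[0.4838 0.0319 0.0841]
```

```bash
python3 -m creep '[[[0,0,0,-2,0,-3,-1],[0,0,0,0,0,-4,-1],[0,0,0,0,0,-4,-1]]]'; python3 -c "
from h import *; print(st()['eef_pos'].round(4))"
```

```text
time: 3.0
eef_pos: [0.484, 0.0319, 0.0803]
orientation: [-1.167, -1.283, 1.268]
wrist_force: [-18.0, -2.1, 44.9]
opening: -0.001
[0.484  0.0319 0.0803]
```

At its stop: 45 N at z = 0.080. I'll hold lightly for two rows, then lift.

```bash
python3 -m creep '[[[0,0,0,0,0,-1,-1],[0,0,0,0,0,-1,-1]]]'; python3 -m creep '[[[0,0,0,0,0,10,-1],[0,0,0,0,0,20,-1],[0,0,0,0,0,40,1],[0,0,0,0,0,45,1],[0,0,-8,-6,45,20,1],[0,0,-8,-6,45,0,1],[0,0,-8,-6,45,0,1],[0,0,-8,-6,45,0,1]]]';python3 -m creep '[[[0,0,-8,-6,45,0,1],[0,0,-8,-6,45,0,1],[0,0,-8,-6,40,0,1],[0,0,-6,-3,20,0,1],[0,0,0,0,0,0,1],[0,0,0,0,0,0,1]]]'
python3 - <<'E'
from h import *
o=st(); print(o["eef_pos"].round(4),Ro.from_rotvec(o["orientation"]).as_matrix().round(3).tolist(),o["q"].round(2))
grab("wrist","wr2")
E
```

```text
time: 3.2
eef_pos: [0.4842, 0.032, 0.0814]
orientation: [-1.166, -1.284, 1.266]
wrist_force: [-2.2, -0.8, 4.7]
opening: -0.003
time: 4.0
eef_pos: [0.4618, 0.1975, 0.2242]
orientation: [-1.397, -0.874, 0.849]
wrist_force: [0.8, 0.2, 0.5]
opening: 0.992
time: 4.6
eef_pos: [0.4359, 0.357, 0.2256]
orientation: [-1.529, -0.468, 0.443]
wrist_force: [0.2, 0.2, -0.3]
opening: 1.0
[0.4359 0.357  0.2256] [[0.836, 0.017, -0.549], [0.549, -0.002, 0.836], [0.013, -1.0, -0.011]] [-0.86  0.13  0.13  1.69 -0.    1.31 -0.15]
```

View pics/wr2.png

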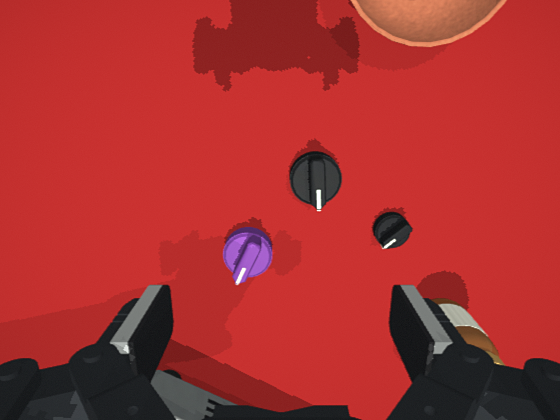

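The wrist view shows the large black knob at about (316,178), with its white pointer at (319,200). Purple is at (247,253) and the small black at (391,230); the pads are open on either side.

Run:
```python
from h import *
a=load("wr2"); f=a[0]; hsv=cv2.cvtColor(f,cv2.COLOR_RGB2HSV); v=hsv[...,2].astype(int)
sub=np.zeros(v.shape,np.uint8); sub[145:215,285:348]=1
m=((v<85)&(hsv[...,1]<90)).astype(np.uint8)*sub
n,l,s,c=cv2.connectedComponentsWithStats(m)
for i in range(1,n):
    if s[i,4]>50: print("blk",c[i].round(1),s[i].tolist(), ray(a,c[i],.017).round(4))
w=((v>150)&(hsv[...,1]<60)).astype(np.uint8)*sub
ys,xs=np.nonzero(w); pts=np.c_[xs,ys].astype(np.float32); print(len(xs),pts.mean(0))
vx,vy,x0,y0=cv2.fitLine(pts,cv2.DIST_L2,0,.01,.01).ravel(); print(vx,vy)
top=pts[pts[:,1]<=ys.min()+1].mean(0); bot=pts[pts[:,1]>=ys.max()-1].mean(0)
A=ray(a,top,.037);B=ray(a,bot,.037);print("white ends",top,bot,A.round(4),B.round(4))
k=m|w; cs,_=cv2.findContours(k,cv2.RETR_EXTERNAL,cv2.CHAIN_APPROX_NONE); C=max(cs,key=cv2.contourArea)
P=np.array([ray(a,p[0],.017)[:2] for p in C],np.float32)
print("circle z.017",cv2.fitEllipse(P),cv2.minEnclosingCircle(P))
big=cv2.resize(f[140:220,260:360],None,fx=6,fy=6,interpolation=cv2.INTER_CUBIC)
cv2.imwrite("pics/crop3.png",cv2.cvtColor(big,cv2.COLOR_RGB2BGR))
for z in (.037,.017): print("px",proj(a,[.465,.373,z]))
```

```text
blk [315.  177.4] [290, 152, 52, 55, 2043] [0.4659 0.3758 0.017 ]
85 [318.38824 199.28235]
0.027872127 0.9996115
white ends [318.  190.5] [318.6 209.8] [0.4708 0.3701 0.037 ] [0.4818 0.3554 0.037 ]
circle z.017 ((0.46672171354293823, 0.374847412109375), (0.047028977423906326, 0.05182379484176636), 51.299781799316406) ((0.468422532081604, 0.37238842248916626), 0.028966307640075684)
px [314.6099211  184.53051453]
px [312.54677397 179.29176168]
```

View pics/crop3.png

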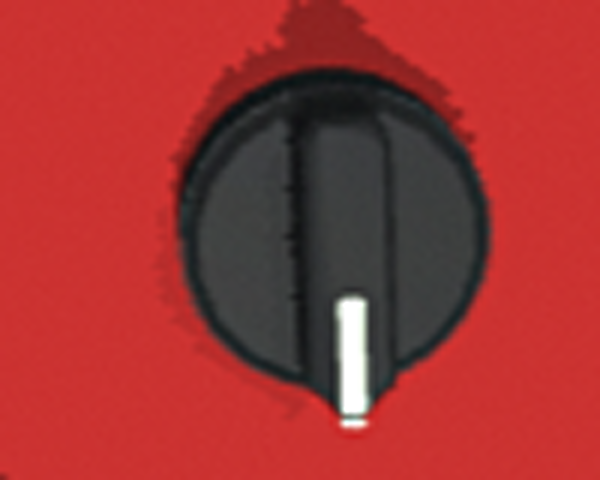

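Knob axis is (0.467, 0.375), yaw -53°, with the ellipse and the white-line tip agreeing. The jaws need a yaw of 37°, so I'll turn +3.7° and descend.

```bash
python3 -m creep '[[[0,1,3.7,16,9,0,1],[0,0,0,15,9,-30,1],[0,0,0,0,0,-45,1],[0,0,0,0,0,-45,1],[0,0,0,0,0,-35,1],[0,0,0,0,0,0,1],[0,0,0,0,0,0,1]]]'
python3 - <<'E'
from h import *
o=st(); M=Ro.from_rotvec(o["orientation"]).as_matrix();print(o["eef_pos"].round(4),M.round(3).tolist(),np.degrees(np.arctan2(M[1,0],M[0,0])))
E
```

```text
time: 5.35
eef_pos: [0.4755, 0.3624, 0.0717]
orientation: [-1.514, -0.506, 0.495]
wrist_force: [0.6, 0.1, 0.7]
opening: 1.002
[0.4755 0.3624 0.0717] [[0.803, 0.007, -0.597], [0.597, 0.0, 0.803], [0.006, -1.0, -0.004]] 36.62517213249767
```

```bash
python3 -m creep '[[[0,0.4,0,-8,12,0,1],[0,0,0,0,0,0,1],[0,0,0,0,0,0,1]]]'; python3 -m creep '[[[0,0,0,0,0,-20,1],[0,0,0,0,0,-10,1],[0,0,0,0,0,0,1],[0,0,0,0,0,0,1]]]'
python3 - <<'E'
from h import *
o=st(); M=Ro.from_rotvec(o["orientation"]).as_matrix();print(o["eef_pos"].round(4),M.round(3).tolist(),np.degrees(np.arctan2(M[1,0],M[0,0])))
E
```

```text
time: 5.65
eef_pos: [0.4702, 0.3765, 0.0779]
orientation: [-1.509, -0.506, 0.493]
wrist_force: [0.1, 0.3, -0.2]
opening: 1.0
time: 6.05
eef_pos: [0.4723, 0.3799, 0.0526]
orientation: [-1.504, -0.514, 0.488]
wrist_force: [-0.2, 0.1, 0.8]
opening: 1.003
[0.4723 0.3799 0.0526] [[0.802, 0.013, -0.597], [0.597, 0.013, 0.802], [0.018, -1.0, 0.002]] 36.685330938919876
```

```bash
python3 -m creep '[[[-0.7,0.7,0.3,-5,-5,-8,1],[0,0,0,0,0,-8,1],[0,0,0,0,0,0,1],[0,0,0,0,0,0,1]]]'
python3 - <<'E'
from h import *
o=st(); M=Ro.from_rotvec(o["orientation"]).as_matrix();print(o["eef_pos"].round(4),M.round(3).tolist(),np.degrees(np.arctan2(M[1,0],M[0,0])))
E
```

```text
time: 6.45
eef_pos: [0.4676, 0.3749, 0.0366]
orientation: [-1.511, -0.506, 0.505]
wrist_force: [0.5, 0.9, -0.6]
opening: 0.998
[0.4676 0.3749 0.0366] [[0.799, 0.001, -0.602], [0.602, 0.0, 0.799], [0.001, -1.0, -0.0]] 37.00992941953272
```

```bash
python3 -m creep '[[[0,0,0,-1,0,-8,1],[0,0,0,0,0,-6,1],[0,0,0,0,0,0,1],[0,0,0,0,0,0,1]]]'; python3 -c "
from h import *; print(st()['eef_pos'].round(4))"
```

```text
time: 6.85
eef_pos: [0.4665, 0.3748, 0.0212]
orientation: [-1.511, -0.506, 0.505]
wrist_force: [0.5, -0.6, -0.1]
opening: 0.999
[0.4665 0.3748 0.0212]
```

```bash
python3 -m creep '[[[0,0,0,0,0,0,-1],[0,0,0,0,0,0,-1],[0,0,0,0,0,0,-1],[0,0,0,0,0,0,-1],[0,0,0,0,0,0,-1],[0,0,0,0,0,0,-1]]]'
python3 - <<'E'
from h import *
o=st(); M=Ro.from_rotvec(o["orientation"]).as_matrix();print(o["eef_pos"].round(4),M.round(3).tolist(),np.degrees(np.arctan2(M[1,0],M[0,0])))
E
```

```text
time: 7.45
eef_pos: [0.4671, 0.3753, 0.0223]
orientation: [-1.51, -0.507, 0.504]
wrist_force: [-0.5, -0.3, 0.1]
opening: 0.143
[0.4671 0.3753 0.0223] [[0.799, 0.002, -0.602], [0.602, 0.001, 0.799], [0.002, -1.0, -0.0]] 36.99766764974979
```

```bash
python3 -m creep '[[[0,0,0,0,0,20,-1],[0,0,0,0,0,45,-1],[0,0,0,0,0,45,-1],[0,0,0,0,0,45,-1],[0,0,0,0,0,40,-1],[0,0,5,2,-35,0,-1],[0,0,5,2,-40,0,-1],[0,0,5,2,-40,0,-1]]]'; python3 -m creep '[[[0,0,5,2,-40,0,-1],[0,0,5,2,-40,0,-1],[0,0,5,2,-40,0,-1],[0,0,5,2,-40,0,-1],[0,0,5,2,-40,0,-1],[0,0,5,2,-35,0,-1],[0,0,5,0,-25,0,-1],[0,0,0,0,0,0,-1]]]'
python3 - <<'E'
from h import *
o=st(); M=Ro.from_rotvec(o["orientation"]).as_matrix();print(o["eef_pos"].round(4),M.round(3).tolist(),np.degrees(np.arctan2(M[1,0],M[0,0])),o["q"].round(2))
E
```

```text
time: 8.25
eef_pos: [0.468, 0.262, 0.2233]
orientation: [-1.447, -0.726, 0.724]
wrist_force: [0.6, -0.3, -1.3]
opening: 0.141
time: 9.05
eef_pos: [0.478, -0.0159, 0.2242]
orientation: [-1.215, -1.204, 1.196]
wrist_force: [-0.5, 0.7, 0.1]
opening: 0.146
[ 0.478  -0.0159  0.2242] [[0.013, 0.003, -1.0], [1.0, 0.003, 0.013], [0.003, -1.0, -0.003]] 89.27315352256484 [-0.47 -0.06  0.44  1.89  0.02  1.31  1.52]
```

```bash
python3 -m creep '[[[0,0,3.5,3,-40,0,-1],[0,0,0,3,-35,0,-1],[0,0,0,0,0,0,-1],[0,0,0,0,0,0,-1]]]'
python3 - <<'E'
from h import *
o=st(); M=Ro.from_rotvec(o["orientation"]).as_matrix();print(o["eef_pos"].round(4),M.round(3).tolist(),np.degrees(np.arctan2(M[1,0],M[0,0])),o["q"].round(2))
a=grab("wrist","wr3"); f=a[0]
big=cv2.resize(f[120:400,130:430],None,fx=2,fy=2,interpolation=cv2.INTER_CUBIC)
cv2.imwrite("pics/crop4.png",cv2.cvtColor(big,cv2.COLOR_RGB2BGR))
E
```

```text
time: 9.45
eef_pos: [0.4838, -0.0908, 0.2241]
orientation: [-1.184, -1.251, 1.24]
wrist_force: [-0.7, 0.6, -1.1]
opening: 0.144
[ 0.4838 -0.0908  0.2241] [[-0.05, 0.004, -0.999], [0.999, 0.005, -0.05], [0.005, -1.0, -0.004]] 92.87433685564625 [-0.4  -0.03  0.53  1.86  0.01  1.31  1.75]
```

View pics/crop4.png

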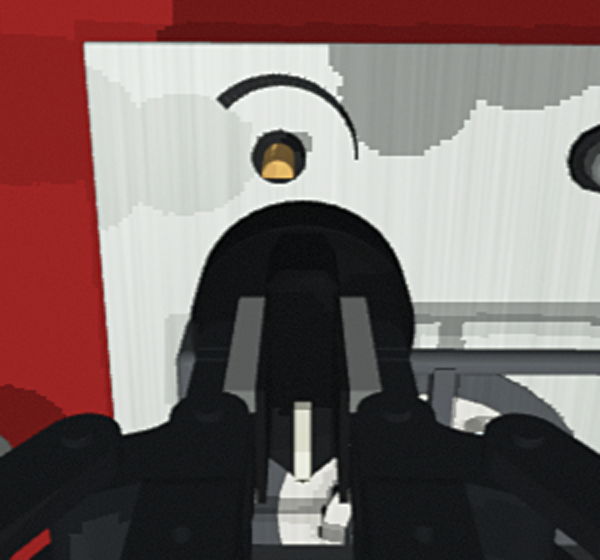

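Run:
```python
from h import *
a=load("wr3"); f=a[0]; hsv=cv2.cvtColor(f,cv2.COLOR_RGB2HSV); v=hsv[...,2].astype(int)
def cc(m,box,lab,z,mn):
    x0,y0,x1,y1=box; mm=np.zeros(m.shape,np.uint8); mm[y0:y1,x0:x1]=m[y0:y1,x0:x1]
    n,l,s,c=cv2.connectedComponentsWithStats(mm)
    for i in range(1,n):
        if s[i,4]>=mn: print(lab,c[i].round(1),s[i].tolist(),ray(a,c[i],z).round(4))
cc((hsv[...,1]>90)&(hsv[...,0]<40)&(v>150),(255,180,285,215),"brass",.1,10)
nw=((v<60)|((hsv[...,1]>90)&(hsv[...,0]<40)))
cc(nw,(250,180,288,215),"spindle+ring",.079,50)
# knob bottom rim points
dark=(v<75)
P=[]
for x in range(238,326,3):
    ys=[y for y in range(215,300) if dark[y:y+4,x].all()]
    if ys: P.append(ray(a,(x,ys[0]),.2241-.0223)[:2])
P=np.array(P)
A=np.c_[2*P,np.ones(len(P))]; s=np.linalg.lstsq(A,(P**2).sum(1),rcond=None)[0]; print("rim centre",s[:2],"r",np.sqrt(s[2]+s[:2]@s[:2]), len(P))
from scipy.optimize import least_squares
r=least_squares(lambda c:np.hypot(*(P-c).T)-.025,s[:2]);print("fixed r",r.x,r.cost)
w=(v>170)&(hsv[...,1]<60); m=np.zeros(v.shape,bool); m[318:362,268:292]=w[318:362,268:292]
ys,xs=np.nonzero(m[:,:]); 
for y in (325,330,335,340,345,350): 
    x=np.nonzero(m[y])[0]; 
    if len(x): print(y,x.min(),x.max(),ray(a,((x.min()+x.max())/2,y),.2241-.0223+.037).round(4))
```

```text
brass [268.3 204.6] [261, 200, 16, 9, 114] [ 0.4851 -0.0987  0.1   ]
spindle+ring [269.3 197.9] [257, 186, 26, 25, 517] [ 0.486  -0.0985  0.079 ]
rim centre [ 0.48549388 -0.09011907] r 0.024368511467665988 30
fixed r [ 0.48621088 -0.090099  ] 3.277589881759847e-07
325 278 284 [ 0.4915 -0.0899  0.2388]
330 278 284 [ 0.4938 -0.0898  0.2388]
335 278 284 [ 0.4962 -0.0897  0.2388]
340 278 284 [ 0.4985 -0.0896  0.2388]
345 278 284 [ 0.5009 -0.0894  0.2388]
350 277 284 [ 0.5033 -0.0895  0.2388]
```

```bash
python3 -m creep '[[[0,0.3,0,2,-8,-25,-1],[0,0,0,0,0,-35,-1],[0,0,0,0,0,-22,-1],[0,0,0,0,0,0,-1],[0,0,0,0,0,0,-1]]]'
python3 - <<'E'
from h import *
o=st(); M=Ro.from_rotvec(o["orientation"]).as_matrix();print(o["eef_pos"].round(4),M.round(3).tolist(),np.degrees(np.arctan2(M[1,0],M[0,0])))
a=grab("wrist","wr4"); b=grab("side","side4")
x,y=proj(b,[.486,-.099,.12]).astype(int); print(x,y)
c1=cv2.resize(a[0][150:350,180:400],None,fx=2,fy=2,interpolation=cv2.INTER_CUBIC)
c2=cv2.resize(b[0][y-35:y+35,x-30:x+30],(340,400),interpolation=cv2.INTER_CUBIC)
cv2.imwrite("pics/crop5.png",cv2.cvtColor(np.hstack([c1,c2]),cv2.COLOR_RGB2BGR))
E
```

```text
time: 10.0
eef_pos: [0.4874, -0.091, 0.1409]
orientation: [-1.176, -1.258, 1.247]
wrist_force: [0.3, 0.3, -0.2]
opening: 0.142
[ 0.4874 -0.091   0.1409] [[-0.06, 0.001, -0.998], [0.998, 0.007, -0.06], [0.007, -1.0, -0.002]] 93.4665373794871
296 178
```

View pics/crop5.png

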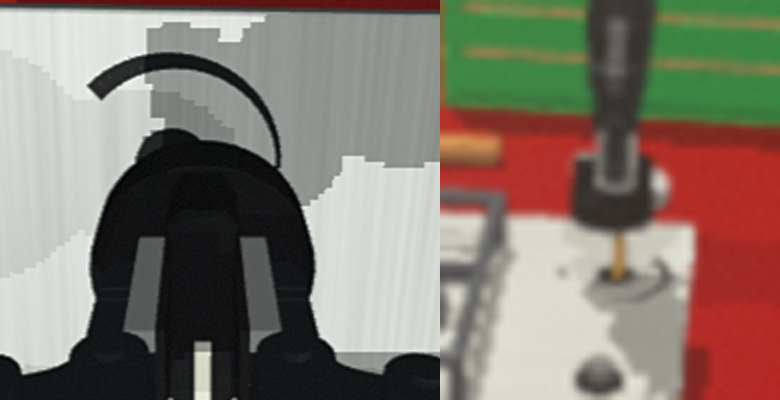

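The spindle is still 8 mm to the -y side of the knob, because that lateral move was not made. Underside is about 119 mm up; fitting the rim for the correction.

```bash
cat > rim.py <<'E'
from h import *
from scipy.optimize import least_squares
def rim(a,tz,x0,x1,y0,y1):
    hsv=cv2.cvtColor(a[0],cv2.COLOR_RGB2HSV); dark=hsv[...,2]<75; P=[]
    for x in range(x0,x1,3):
        ys=[y for y in range(y0,y1) if dark[y:y+12,x].all()]
        if ys: P.append(ray(a,(x,ys[0]),tz-.0223)[:2])
    P=np.array(P); r=least_squares(lambda c:np.hypot(*(P-c).T)-.025,P.mean(0),loss='soft_l1',f_scale=.0005); 
    return r.x, np.hypot(*(P-r.x).T)-.025
E
python3 - <<'E'
from rim import *
a=load("wr4"); c,e=rim(a,.1409,276,336,215,290); print(c,(e*1e3).round(1))
v=cv2.cvtColor(a[0],cv2.COLOR_RGB2HSV)[...,2]
# ring visible part left of the knob
P=[ray(a,(x,next(y for y in range(205,260) if v[y:y+4,x].max()<60)),.079)[:2] for x in range(251,272)]
P=np.array(P);A=np.c_[2*P,np.ones(len(P))]; s=np.linalg.lstsq(A,(P**2).sum(1),rcond=None)[0]; print("ring",s[:2],np.sqrt(s[2]+s[:2]@s[:2]))
print(P.round(4)[::4])
E
```

```text
[ 0.48933305 -0.09063241] [ 1.4  0.4 -0.1 -0.  -0.3 -0.1 -0.2  0.2 -0.3 -0.2  0.  -0.1 -0.1 -0.
  7.  -0.1 -0.1 -0.1 -0.   0.5]
ring [ 0.48508667 -0.09870458] 0.009859441874840247
[[ 0.4804 -0.1075]
 [ 0.4779 -0.1054]
 [ 0.4766 -0.1031]
 [ 0.4758 -0.1009]
 [ 0.4751 -0.0987]
 [ 0.4756 -0.0964]]
```

```bash
python3 -m creep '[[[-0.4,0,-0.5,-2,-8,0,-1],[0,0,0,0,0,0,-1],[0,0,0,0,0,0,-1]]]'
python3 - <<'E'
from h import *
o=st(); M=Ro.from_rotvec(o["orientation"]).as_matrix();print(o["eef_pos"].round(4),M.round(3).tolist(),np.degrees(np.arctan2(M[1,0],M[0,0])))
E
```

```text
time: 10.4
eef_pos: [0.4877, -0.0999, 0.1446]
orientation: [-1.19, -1.253, 1.243]
wrist_force: [0.5, 0.4, -0.9]
opening: 0.145
[ 0.4877 -0.0999  0.1446] [[-0.051, 0.008, -0.999], [0.999, 0.0, -0.051], [-0.0, -1.0, -0.008]] 92.94688538039456
```

```bash
python3 -m creep '[[[0,0.4,0,-2.5,1,-9,-1],[0,0,0,0,0,-7,-1],[0,0,0,0,0,0,-1],[0,0,0,0,0,0,-1]]]'
python3 - <<'E'
from rim import *
o=st(); M=Ro.from_rotvec(o["orientation"]).as_matrix();print(o["eef_pos"].round(4),M.round(3).tolist(),np.degrees(np.arctan2(M[1,0],M[0,0])))
a=grab("wrist","wr5"); b=grab("top","top5"); s=grab("side","side5")
c,e=rim(a,o["eef_pos"][2],246,306,215,290); print(c,(e*1e3).round(1))
E
```

```text
time: 10.8
eef_pos: [0.4851, -0.0989, 0.1276]
orientation: [-1.185, -1.248, 1.246]
wrist_force: [0.2, 0.5, -0.5]
opening: 0.141
[ 0.4851 -0.0989  0.1276] [[-0.051, 0.001, -0.999], [0.999, 0.001, -0.051], [0.001, -1.0, -0.001]] 92.9144812914775
[ 0.43994711 -0.10684977] [ 5.6  4.2  2.9  1.1  0.4 -0.3 -1.  -1.5 -2.  -1.9 -2.1 -1.9 -1.5 -1.1
 -0.1  0.4  1.5  2.1  3.7  4.9]
```

The rim fit caught the printed arc, so I'm discarding it. The TCP is at the target and level, so I'll lower slowly and watch the force.

```bash
python3 -m creep '[[[0,0,0,0,0,-4,-1],[0,0,0,0,0,-3,-1],[0,0,0,0,0,-3,-1]]]'
python3 - <<'E'
from rim import *
o=st(); M=Ro.from_rotvec(o["orientation"]).as_matrix();print(o["eef_pos"].round(4),M.round(3).tolist(),o["wrist_force"].round(1),o["wrist_torque"].round(2))
E
```

```text
time: 11.25
eef_pos: [0.486, -0.099, 0.1179]
orientation: [-1.187, -1.249, 1.245]
wrist_force: [0.2, 0.1, -0.7]
opening: 0.144
[ 0.486  -0.099   0.1179] [[-0.051, 0.003, -0.999], [0.999, 0.001, -0.051], [0.001, -1.0, -0.003]] [ 0.2  0.1 -0.7] [-0.05  0.08  0.03]
```

No force with the spindle tip about 4 mm inside the bore. Continuing.

```bash
python3 -m creep '[[[0,0,0,-0.5,0,-3,-1],[0,0,0,0,0,-3,-1],[0,0,0,0,0,-3,-1]]]'
python3 - <<'E'
from rim import *
o=st(); M=Ro.from_rotvec(o["orientation"]).as_matrix();print(o["eef_pos"].round(4),M.round(3).tolist(),o["wrist_force"].round(1),o["wrist_torque"].round(2))
E
```

```text
time: 11.55
eef_pos: [0.4853, -0.099, 0.1079]
orientation: [-1.186, -1.249, 1.245]
wrist_force: [-0.1, -0.5, 1.7]
opening: 0.142
[ 0.4853 -0.099   0.1079] [[-0.051, 0.003, -0.999], [0.999, 0.001, -0.051], [0.001, -1.0, -0.003]] [-0.1 -0.5  1.7] [-0.01  0.02  0.03]
```

Home at about the predicted height (0.108), with 1.7 N at first contact. I'll pause there for two rows, then press in.

```bash
python3 -m creep '[[[0,0,0,0,0,-1,-1],[0,0,0,0,0,-1,-1],[0,0,0,0,0,-3,-1],[0,0,0,0,0,-3,-1]]]'
python3 - <<'E'
from rim import *
o=st(); M=Ro.from_rotvec(o["orientation"]).as_matrix();print(o["eef_pos"].round(4),M.round(3).tolist(),o["wrist_force"].round(1),o["wrist_torque"].round(2))
E
```

```text
time: 11.95
eef_pos: [0.4856, -0.099, 0.1006]
orientation: [-1.186, -1.25, 1.244]
wrist_force: [-4.4, 0.8, 21.0]
opening: 0.14
[ 0.4856 -0.099   0.1006] [[-0.051, 0.003, -0.999], [0.999, 0.001, -0.051], [0.001, -1.0, -0.003]] [-4.4  0.8 21. ] [ 0.13  1.13 -0.02]
```

```bash
python3 -m creep '[[[0,0,0,0.5,0,-1.5,-1],[0,0,0,0,0,-1.5,-1],[0,0,0,0,0,-1.5,-1],[0,0,0,0,0,-1.5,-1]]]'
python3 - <<'E'
from rim import *
a=grab("wrist","wr6"); s=grab("side","side6"); t=grab("top","top6")
for i in range(4): viewer.camera("top")
o=st(); M=Ro.from_rotvec(o["orientation"]).as_matrix();print(o["time"],o["eef_pos"].round(4),M.round(3).tolist(),o["wrist_force"].round(1),o["joint_velocities"].round(3))
x,y=proj(s,[.486,-.099,.1]).astype(int)
c1=cv2.resize(a[0][150:350,180:400],None,fx=2,fy=2,interpolation=cv2.INTER_CUBIC)
c2=cv2.resize(s[0][y-35:y+35,x-30:x+30],(340,400),interpolation=cv2.INTER_CUBIC)
cv2.imwrite("pics/crop6.png",cv2.cvtColor(np.hstack([c1,c2]),cv2.COLOR_RGB2BGR))
E
```

```text
time: 12.35
eef_pos: [0.4857, -0.099, 0.1007]
orientation: [-1.181, -1.249, 1.242]
wrist_force: [-6.9, 1.0, 15.0]
opening: 0.141
12.7 [ 0.4857 -0.099   0.1007] [[-0.05, 0.001, -0.999], [0.999, 0.005, -0.05], [0.005, -1.0, -0.001]] [-5.3  0.7 14.9] [-0.001  0.001  0.001  0.     0.     0.002  0.   ]
```

View pics/crop6.png

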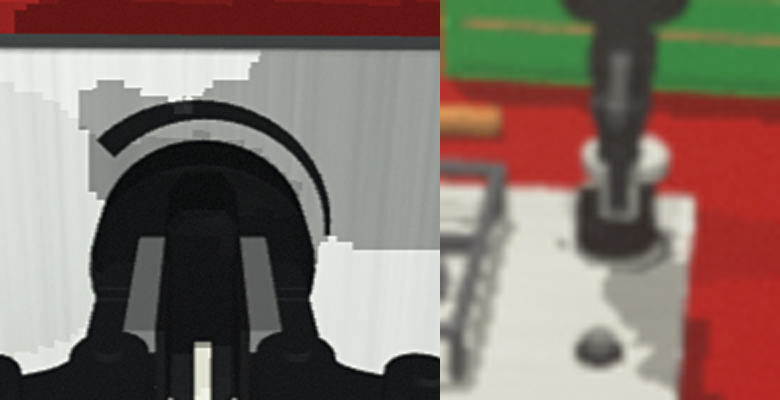

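The picture shows the knob seated close to the deck, centred in the printed arc, with its pointer towards the burner and the button standing up. The hold is steady at 15 N and at rest, so I'm handing in.

```bash
python3 -c "
from h import *; print(ctrl.job_done()); o=st(); print(o['time'],o['eef_pos'].round(4),o['wrist_force'].round(1))"
```

```text
the job is handed in; nothing more can be done
None
the job is handed in; nothing more can be done
```

I tried the igniter first, then fitted the large black knob on the spindle and pressed it in. I handed the job in at about 12.7 s, still holding the knob down; no verdict is reported.

- **Igniter:** I pushed the button to its stop. The TCP reached z = 0.080 with a brief 45 N peak, above the 40 N limit you give for the arm and gripper body. Only the finger tips touched it, and no failure was reported. The button was then let up, and it stood up in the last picture.
- **Knob:** I picked up the large black knob, leaving the purple and small black ones, and turned it about 56° so its flat matched the spindle's. It slid on without resistance and met the spindle's end at the predicted height (about 0.108).
- **Last checks:** The knob is pressed about 7 mm further, to z = 0.1007, with a steady 15 N downward push. It is at rest and still gripped (opening 0.141). The last picture shows it low on the deck, centred in the printed arc, with its pointer towards the burner.
- **What failed or disagreed:** One rim fit just before fitting caught the printed arc and was discarded, so I relied on the TCP position and the force instead. Several sideways moves landed up to 9 mm off and were corrected before contact. I did not re-measure the other objects; the arm met no contact with them.

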